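# Feel for the hidden release of the pouch sealer and pop its lid

### The job

The pouch sealer's lid is latched shut, and the release key is tucked in a thumb notch somewhere along the plain front rail of the machine. Starting near the left-hand end of the rail (as seen facing the machine's front), slide a fingertip lightly along the top of the rail towards the right until you find the notch, then press the key inside it right down so that the lid springs ajar by itself. Let go of the key and move clear; do not lift the lid by hand, do not pick anything up, and leave everything else on the counter alone.

Things in the scene. Friction and masses are not known exactly. Their poses are not given: they have to be found in the camera images.
- sealer: White pouch sealer, fixed. Tub and lid 250 mm deep (x), 420 wide (y -210 to 210); control console at y -211 to -291, 90 mm high, its dial 105; film roll behind at x 130 to 220, top 137 mm high. Origin: on the counter under the tub's middle. x points from its front to its back (away from the robot), y to the left of one facing its front, z up; yaw within 0.3 rad of the world's.
- front_rail: Grey rail along the sealer's front edge, fixed, 420 mm long (y), 34 wide (x). Origin: middle of its flat level top, 90 mm above the counter; axes as the sealer's. One thumb notch is cut across its whole width, its middle anywhere from y = -75 to +35 mm: this differs each time and is not reported, it must be felt or seen. Otherwise the top is smooth. Behind: 3 mm gap, then the lid, 2 mm lower.
- rail_left (a point): Point on the top face of the rail, on its centre line, 30 mm in from its left-hand end (y = +180 mm from the rail's middle): a good place to begin. Nothing in front of the rail or beside this end is as high as the rail.
- release_key (a joint): Key at the bottom of the notch, same grey. The notch is 40 mm long along the rail, open to the front, with square sides; the key's flat top, 37 mm along by 32 mm across, lies 10 mm below the rail's top. It slides straight down: 0 at rest, 0.007 m fully pressed; spring 3 N at the start, 8 N fully down; comes up when let go. The lid is let go at 0.004 to 0.005 m.
- press_lid (a joint): White lid, 180 mm deep, 392 wide, about 0.45 kg, hinged at the back. 0 is shut (latched: up to 0.01); grows as the front edge rises (rad). Once unlatched a spring swings it to about 0.3 rad, where it stays by itself; its front edge rises some 55 mm, almost straight up, just behind the rail.
- tweezers: Loose steel tweezers, 150 mm long, 8 mm high, lying on the counter just in front of the sealer. Origin: middle, at the underside; x along the length.
- mirror: Loose dentist's mouth mirror, 176 mm long, 8 mm thick, lying on the counter just in front of the sealer. Origin: near the middle, at the underside; x along the length.
- cup: Loose white plastic cup, 70 mm across, 80 mm high. Origin: centre of its underside.
- jar: Loose glass jar with a steel cap, 72 mm across, 85 mm high. Origin: centre of its underside.
- bur_block: Loose aluminium bur block, 60 x 90 x 28 mm with small pins to 44 mm. Origin: centre of its underside.
- dappen: Loose small green glass dish, 44 mm across, 28 mm high. Origin: centre of its underside.

How it is judged:
By the outcome, as a careful person would: the job done as asked, in the order asked, and still so for the second after the job is handed in, with the robot touching nothing.
It also fails if it takes over 64 s, if anything falls off the work surface, if the arm or the gripper's body presses on something with over 40 N, if the wrist force passes 120 N, or if a joint passes its speed limit or range.

### The arm

A 6-joint arm with a two-finger parallel gripper is mounted at the origin on the work surface. World frame = base frame: x ahead of the robot, y to its left, z up, the work surface at z = 0. Lengths are in m, angles in degrees, forces in N, time in s.
With the tool pointing down it reaches from about 0.3 to 0.75 m from the base axis. Payload 8.5 kg.
Tool frame: the origin (TCP) lies between the finger pads; the fingertips stand 17 mm ahead of it and the grasp point (between the pads) lies 2 mm behind it; z points along the fingers, y is the direction in which the jaws open and shut (so a half turn about z gives the same grasp; the last joint's range is limited). The gripper opens to 85 mm and grips with 20 to 120 N. Pads are 22 mm wide; open, the fingers measure 114 mm over their backs; the gripper's body (76 mm by 85 mm) begins 54 mm behind the grasp point. The pads swing forward as they close: fully open they stand 13 mm farther back than shut.
Start: joints at [-88.081, 21.807, 74.336, -0, 83.858, -12.336], TCP at [0.135, -0.533, 0.248] pointing down, gripper open.
Joint ranges: [-178.18, 178.18], [-50.72, 133.34], [12.68, 142.11], [-81.47, 261.47], [9.98, 163.14], [-165.26, 165.26]. Speed limits (degrees/s): [136.94, 136.94, 180, 180, 180, 180].

### API

Orientations are given as a 3x3 rotation matrix whose columns are the frame's x, y, z axes.
In Python, from rig import readout, eyes, env gives the robot as it stands.
- The arm moves only by the tool arm_command, never from a script. Its argument "rows" is text: rows parted by semicolons, each of 7 numbers parted by spaces: the closure, from 0 (fully open) to 1 (shut), then the shift along the tool's x, y, z in mm, then the turn, a rotation vector about the tool's x, y, z in degrees. In form: grip dx dy dz rx ry rz; .... A call has 1 to 5 rows; each row shifts and turns the commanded pose from where the row before left it, along the tool's axes as they then stand; what a row does not reach is not made up. A row lasts 1/12 s, in which the tool goes at most 41.7 mm and 7.16 degrees, less where a joint would pass 70% of its speed; a pose out of reach is approached as far as the arm can. A call with a gripper value outside its range is refused whole. The fingers move at their own pace and stop on an object; "squeeze" is the grip in N (left out, the last holds). Time passes only in rows, so rows that do not move let the fingers close. It gives the time, the measured TCP pose, the force and the opening at its end, in the units of the state.
- readout.observe(): the state, without advancing time (a new reading comes with each control period).
- eyes.get_image(name): name is "scene" or "top" or "wrist"; returns the picture (384x512x3 uint8, red, green, blue); there is no depth.
- eyes.camera_model(name): a dict with "mtx" (3x3 intrinsics, pixels), "view" (4x4, takes a point from world to camera coordinates). Camera axes: x right, y up, looking along -z (the intrinsics and any distortion apply to the point x, -y, -z); pixel columns grow to the right and rows downward; lengths in m; the calibration is good to about 2 mm. A picture is of the moment at which its call begins: read the wrist's pose just before it. camera_model takes no time and is no camera call; for the wrist camera it gives the pose at the moment of the call.
- env.close_job(): hands the job in, once; it reports no verdict.
The state is a dict: "time_s": time; "q": joint angles; "qvel": joint speeds; "joint_efforts": joint torques, N m; "position": TCP position; "tool_rot": TCP orientation; "ft_force": force on the tool from outside, world axes, zero at the start; "wrist_torque": the same for the moment, N m; "grip_width": finger opening in m.
Only numpy, scipy, OpenCV 4.12 (cv2) and the standard library are available. Lean on these libraries where they do the work, as an engineer would, in place of code of your own. Each camera call takes 0.05 s, during which the arm holds its last target. There are 200 camera calls.

## Working session

There is one attempt and no reset: what is moved stays moved. The work goes in short steps, Python scripts to look and compute and a tool call to move; the robot and the scene stay as the last step left them, time stands still between calls to the robot, and variables do not carry over. Pictures are saved under pics/ and viewed, about 8 in all and at most 12, crops included, and the job is handed in when it is done.

Besides the shell and the picture viewer there is one more tool, called after "Call:" as name(argument=value, ...) on one line, values as JSON. arm_command: Moves the arm, as the interface text tells. Its arguments: {"type":"object","properties":{"rows":{"type":"string"},"squeeze":{"type":"number"}},"required":["rows"]}

```bash
mkdir -p pics
cat > h.py <<'E'
import numpy as np, cv2
from rig import readout, eyes, env
def snap(n,f):
    im=eyes.get_image(n); cv2.imwrite('pics/'+f,im[:,:,::-1]); return im
def ray(m,u,v):
    K=np.array(m['mtx']);V=np.array(m['view'])
    d=np.linalg.inv(K)@[u,v,1]; d=np.array([d[0],-d[1],-d[2]])
    R=V[:3,:3]; return -R.T@V[:3,3], R.T@d
def onplane(m,u,v,z):
    o,d=ray(m,u,v); return o+d*(z-o[2])/d[2]
def proj(m,p):
    c=np.array(m['view'])@np.r_[p,1]; q=np.array(m['mtx'])@[c[0],-c[1],-c[2]]; return q[:2]/q[2]
E
python3 - <<'E'
from h import *
s=readout.observe(); print(s['time_s'],s['position'],np.round(s['tool_rot'],3),s['ft_force'])
a=snap('top','a.png');b=snap('scene','b.png')
print({k:v for k,v in eyes.camera_model('top').items()})
E
```

```text
0.0 [ 0.13540944 -0.5327742   0.24771111] [[ 0.969  0.246 -0.   ]
 [ 0.246 -0.969  0.001]
 [ 0.    -0.001 -1.   ]] [-0.63423222  0.44084308 -0.05940266]
{'mtx': array([[378.81998444,   0.        , 250.09126993],
       [  0.        , 378.81998444, 191.93938391],
       [  0.        ,   0.        ,   1.        ]]), 'view': array([[-0.02533923, -0.99905238, -0.03538748,  0.01082938],
       [ 0.9940283 , -0.02893864,  0.10521545, -0.57405269],
       [-0.10613981, -0.03251008,  0.99381962, -0.97669516],
       [ 0.        ,  0.        ,  0.        ,  1.        ]])}
```

View pics/a.png

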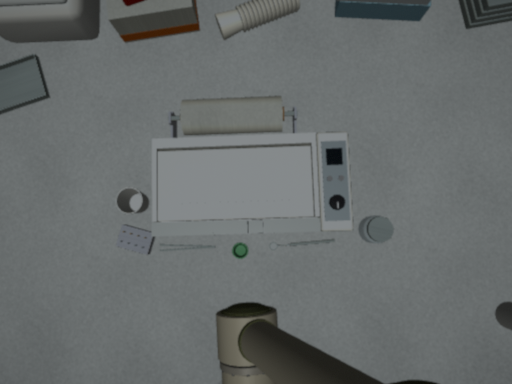

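View pics/b.png

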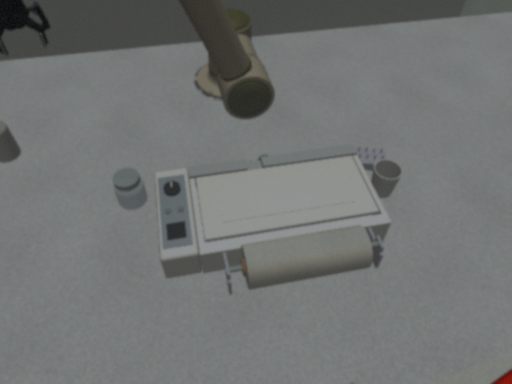

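The top view shows the sealer, with the rail near row 227 and what looks like the notch at columns 248–263. I'll enlarge it.

Run:
```python
import cv2
a=cv2.imread('pics/a.png')[205:265,110:360]
a=cv2.convertScaleAbs(a,alpha=1.4)
c=cv2.resize(a,None,fx=3.2,fy=3.2,interpolation=cv2.INTER_CUBIC)
L=cv2.resize(a[:,30:130],None,fx=8,fy=6,interpolation=cv2.INTER_CUBIC)[:400]
import numpy as np
cv2.imwrite('pics/c.png',np.vstack([c,L]))
print(c.shape,L.shape)
```

```text
(192, 800, 3) (360, 800, 3)
```

View pics/c.png

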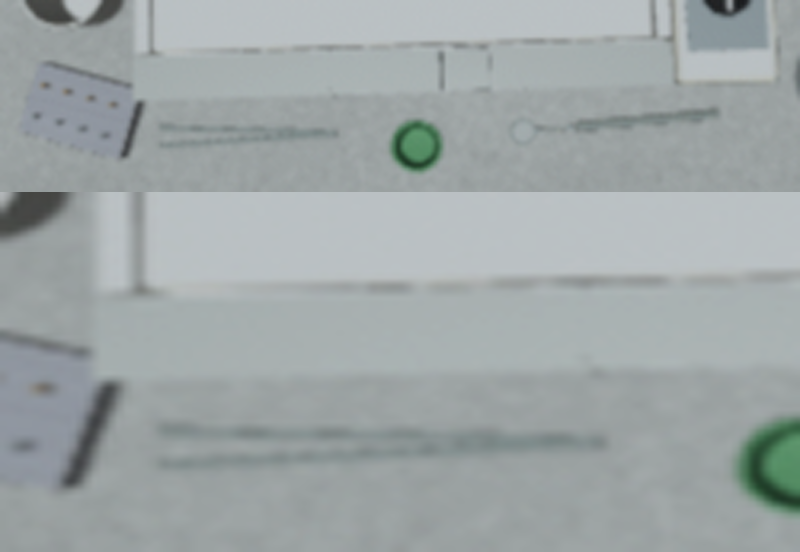

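Run:
```python
from h import *
m=eyes.camera_model('top')
f=lambda x,y,z:onplane(m,110+x/3.2,205+y/3.2,z)
BL,FL,BR,FR=f(134,54,.09),f(134,100,.09),f(674,38,.09),f(674,84,.09)
print(BL,FL,BR,FR, np.linalg.norm(BL-BR))
u=(BL-BR)+(FL-FR);u/=np.linalg.norm(u);c=(BL+FL+BR+FR)/4
print('yaw',np.degrees(np.arctan2(-u[0],u[1])),'c',c,'left',c+.18*u)
for x in(441,491): print('notch',(f(x,68,.09)-c)@u)
print(FL-BL)
```

```text
[0.49961862 0.24103022 0.09      ] [0.46386901 0.24095157 0.09      ] [ 0.50086899 -0.17923073  0.09      ] [ 0.46562259 -0.17764913  0.09      ] 0.4202628053921764
yaw 0.20517442311092404 c [0.4824948  0.03127548 0.09      ] left [0.48185023 0.21127433 0.09      ]
notch -0.03021030069051971
notch -0.06887944562655508
[-3.57496056e-02 -7.86548668e-05  0.00000000e+00]
```

Call:
arm_command(rows="1 0 0 0 0 0 7.1; 1 0 0 0 0 0 7.1; 1 30 -20 0 0 0 0; 1 30 -20 0 0 0 0; 1 30 -20 0 0 0 0", squeeze=30)

```text
time_s: 0.52
position: [0.226, -0.4721, 0.2479]
tool_rot: [[1.0, -0.001, -0.0], [-0.001, -1.0, 0.001], [-0.0, -0.001, -1.0]]
ft_force: [1.4, 0.2, -0.0]
grip_width: 0.0256
```

Call:
arm_command(rows="1 30 -25 0 0 0 0; 1 30 -25 0 0 0 0; 1 30 -25 0 0 0 0; 1 30 -25 0 0 0 0; 1 30 -25 0 0 0 0")

```text
time_s: 0.93
position: [0.3764, -0.3462, 0.2481]
tool_rot: [[1.0, 0.001, -0.0], [0.001, -1.0, 0.0], [-0.0, -0.0, -1.0]]
ft_force: [-0.2, -1.4, 0.1]
grip_width: -0.0001
```

Call:
arm_command(rows="1 20 -35 0 0 0 0; 1 20 -35 0 0 0 0; 1 20 -35 0 0 0 0; 1 20 -35 0 0 0 0; 1 20 -35 0 0 0 0")

```text
time_s: 1.35
position: [0.4756, -0.1707, 0.2481]
tool_rot: [[1.0, 0.001, -0.0], [0.001, -1.0, 0.0], [-0.0, -0.0, -1.0]]
ft_force: [0.6, -1.2, 0.1]
grip_width: 0.0003
```

Call:
arm_command(rows="1 0 -40 0 0 0 0; 1 0 -40 0 0 0 0; 1 0 -40 0 0 0 0; 1 0 -40 0 0 0 0; 1 0 -40 0 0 0 0")

```text
time_s: 1.77
position: [0.4744, 0.0292, 0.2482]
tool_rot: [[1.0, 0.001, -0.0], [0.001, -1.0, 0.0], [-0.0, -0.0, -1.0]]
ft_force: [0.8, 0.5, -0.4]
grip_width: -0.0001
```

Run:
```python
from h import *
m=eyes.camera_model('wrist'); im=snap('wrist','d.png')
cv2.imwrite('pics/d2.png',cv2.resize(cv2.convertScaleAbs(im[:,:,::-1],alpha=1.3),(800,600)))
np.savez('w.npz',mtx=m['mtx'],view=m['view'])
for y in (-.17,0,.17):print(proj(m,[.4825,.0313+y,.09])*800/512)
```

```text
[682.61585046 262.13285416]
[394.1697734  261.57166797]
[106.27424851 261.0115529 ]
```

View pics/d2.png

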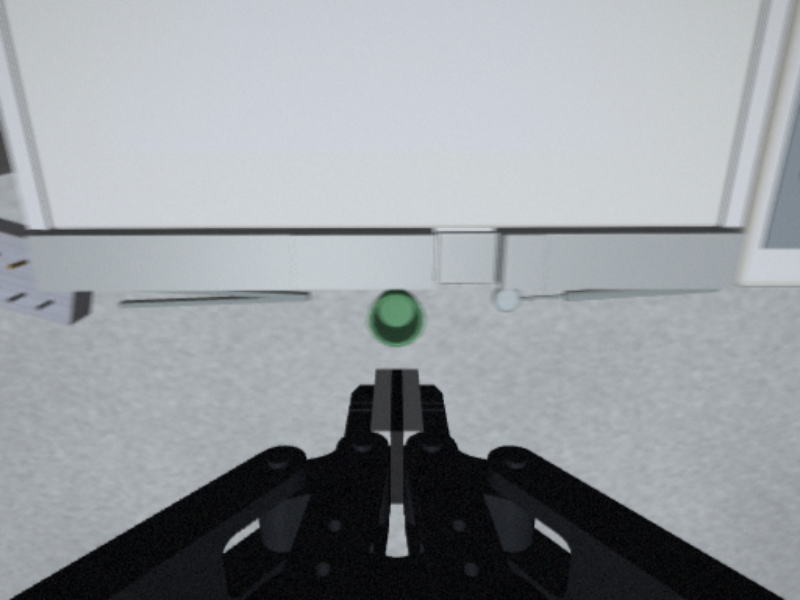

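The wrist view shows the rail at rows 233–290 and the notch at columns 434–502, so its middle is at world y ≈ -0.012. The top view gave -0.018. I'll go to the left start point and feel for the notch.

Call:
arm_command(rows="1 1.5 -37 0 0 0 0; 1 1.5 -37 0 0 0 0; 1 1.5 -37 0 0 0 0; 1 1.5 -37 0 0 0 0; 1 1 -34 0 0 0 0")

```text
time_s: 2.23
position: [0.4813, 0.2113, 0.2481]
tool_rot: [[1.0, 0.001, -0.001], [0.001, -1.0, -0.0], [-0.001, 0.0, -1.0]]
ft_force: [0.6, -0.5, 0.2]
grip_width: -0.0002
```

Call:
arm_command(rows="1 0 0 30 0 0 0; 1 0 0 30 0 0 0; 1 0 0 30 0 0 0; 1 0 0 25 0 7 0; 1 0 0 0 0 7 0")

```text
time_s: 2.65
position: [0.4812, 0.2087, 0.1331]
tool_rot: [[0.976, 0.0, 0.219], [0.0, -1.0, -0.002], [0.219, 0.002, -0.976]]
ft_force: [0.6, 0.3, -1.0]
grip_width: 0.0001
```

Call:
arm_command(rows="1 0 0 0 0 0 0; 1 0 0 0 0 0 0; 1 0 0 0 0 0 0")

```text
time_s: 2.9
position: [0.4827, 0.2093, 0.138]
tool_rot: [[0.975, 0.0, 0.221], [0.0, -1.0, -0.0], [0.221, 0.0, -0.975]]
ft_force: [-0.1, 0.9, 0.5]
grip_width: 0.0004
```

Call:
arm_command(rows="1 -1.1 0 5 0 0 0; 1 -1.1 0 5 0 0 0; 1 -1.1 0 5 0 0 0; 1 -1.1 0 5 0 0 0; 1 0 0 0 0 0 0")

```text
time_s: 3.32
position: [0.4817, 0.209, 0.1154]
tool_rot: [[0.976, 0.0, 0.219], [0.0, -1.0, -0.001], [0.219, 0.001, -0.976]]
ft_force: [-0.2, -0.6, -0.9]
grip_width: -0.0002
```

Call:
arm_command(rows="1 -0.4 0 2 0 0 0; 1 0 0 0 0 0 0; 1 0 0 0 0 0 0")

```text
time_s: 3.57
position: [0.4822, 0.2092, 0.1147]
tool_rot: [[0.975, 0.0, 0.222], [0.0, -1.0, -0.0], [0.222, 0.001, -0.975]]
ft_force: [0.3, 0.2, -0.2]
grip_width: 0.0002
```

Call:
arm_command(rows="1 -0.4 0 2 0 0 0; 1 0 0 0 0 0 0; 1 -0.2 0 1 0 0 0; 1 0 0 0 0 0 0; 1 0 0 0 0 0 0")

```text
time_s: 3.98
position: [0.4822, 0.2092, 0.1116]
tool_rot: [[0.975, 0.0, 0.222], [0.0, -1.0, -0.001], [0.222, 0.001, -0.975]]
ft_force: [-0.1, 0.4, -0.1]
grip_width: -0.0001
```

Call:
arm_command(rows="1 -0.2 0 1 0 0 0; 1 0 0 0 0 0 0; 1 0 0 0 0 0 0")

```text
time_s: 4.23
position: [0.4822, 0.2092, 0.1106]
tool_rot: [[0.975, 0.0, 0.221], [0.0, -1.0, -0.001], [0.221, 0.001, -0.975]]
ft_force: [-0.2, -0.4, -0.3]
grip_width: 0.0001
```

Call:
arm_command(rows="1 -0.2 0 1 0 0 0; 1 0 0 0 0 0 0; 1 0 0 0 0 0 0")

```text
time_s: 4.48
position: [0.4823, 0.2092, 0.1095]
tool_rot: [[0.975, 0.0, 0.222], [0.001, -1.0, -0.001], [0.222, 0.001, -0.975]]
ft_force: [-0.3, 0.5, 0.7]
grip_width: 0.0001
```

Call:
arm_command(rows="1 -0.1 0 0.5 0 0 0; 1 0 0 0 0 0 0; 1 0 0 0 0 0 0")

```text
time_s: 4.73
position: [0.4823, 0.2092, 0.109]
tool_rot: [[0.975, 0.0, 0.222], [0.0, -1.0, -0.0], [0.222, 0.001, -0.975]]
ft_force: [-0.2, 1.1, 0.0]
grip_width: -0.0003
```

Call:
arm_command(rows="1 -0.1 0 0.5 0 0 0; 1 0 0 0 0 0 0; 1 0 0 0 0 0 0")

```text
time_s: 4.98
position: [0.4823, 0.2092, 0.1085]
tool_rot: [[0.975, 0.0, 0.221], [0.001, -1.0, -0.001], [0.221, 0.001, -0.975]]
ft_force: [0.1, 0.9, -0.6]
grip_width: 0.0001
```

Call:
arm_command(rows="1 -0.1 0 0.5 0 0 0; 1 0 0 0 0 0 0; 1 0 0 0 0 0 0")

```text
time_s: 5.23
position: [0.4824, 0.2092, 0.1083]
tool_rot: [[0.975, 0.0, 0.222], [0.001, -1.0, -0.0], [0.222, 0.001, -0.975]]
ft_force: [-0.7, 0.1, 2.6]
grip_width: 0.0001
```

Call:
arm_command(rows="1 -0.1 0 0.5 0 0 0; 1 0 0 0 0 0 0; 1 0 0 0 0 0 0")

```text
time_s: 5.48
position: [0.4824, 0.2092, 0.1081]
tool_rot: [[0.975, 0.0, 0.222], [0.001, -1.0, -0.0], [0.222, 0.001, -0.975]]
ft_force: [-2.5, -0.5, 7.6]
grip_width: 0.0001
```

Contact is at TCP z ≈ 0.1083. I'll ease off slightly and slide right.

Call:
arm_command(rows="1 0.05 2 -0.25 0 0 0; 1 0 5 0 0 0 0; 1 0 5 0 0 0 0; 1 0 5 0 0 0 0; 1 0 5 0 0 0 0")

```text
time_s: 5.9
position: [0.4827, 0.1869, 0.1081]
tool_rot: [[0.975, 0.0, 0.223], [0.0, -1.0, 0.0], [0.223, -0.0, -0.975]]
ft_force: [0.7, 3.8, 5.3]
grip_width: 0.0002
```

Call:
arm_command(rows="1 0 5 0 0 0 0; 1 0 5 0 0 0 0; 1 0 5 0 0 0 0; 1 0 5 0 0 0 0; 1 0 5 0 0 0 0")

```text
time_s: 6.32
position: [0.4827, 0.1618, 0.1081]
tool_rot: [[0.975, -0.0, 0.223], [-0.0, -1.0, -0.0], [0.223, 0.0, -0.975]]
ft_force: [-1.3, 3.6, 5.7]
grip_width: 0.0002
```

Call:
arm_command(rows="1 0 6 0 0 0 0; 1 0 6 0 0 0 0; 1 0 6 0 0 0 0; 1 0 6 0 0 0 0; 1 0 6 0 0 0 0")

```text
time_s: 6.73
position: [0.4826, 0.1317, 0.1081]
tool_rot: [[0.975, -0.0, 0.223], [-0.0, -1.0, -0.0], [0.223, 0.0, -0.975]]
ft_force: [-0.7, 3.8, 5.1]
grip_width: -0.0
```

Call:
arm_command(rows="1 0 6 0 0 0 0; 1 0 6 0 0 0 0; 1 0 6 0 0 0 0; 1 0 6 0 0 0 0; 1 0 6 0 0 0 0")

```text
time_s: 7.15
position: [0.4826, 0.1018, 0.1082]
tool_rot: [[0.975, -0.0, 0.223], [-0.0, -1.0, -0.0], [0.223, 0.0, -0.975]]
ft_force: [-0.0, 4.1, 6.5]
grip_width: -0.0002
```

Call:
arm_command(rows="1 0 5 0 0 0 0; 1 0 5 0 0 0 0; 1 0 5 0 0 0 0; 1 0 5 0 0 0 0; 1 0 5 0 0 0 0")

```text
time_s: 7.57
position: [0.4825, 0.0768, 0.1081]
tool_rot: [[0.975, -0.0, 0.222], [-0.0, -1.0, -0.0], [0.222, 0.0, -0.975]]
ft_force: [-0.5, 3.9, 5.4]
grip_width: -0.0
```

Call:
arm_command(rows="1 0 5 0 0 0 0; 1 0 5 0 0 0 0; 1 0 5 0 0 0 0; 1 0 5 0 0 0 0; 1 0 5 0 0 0 0")

```text
time_s: 7.98
position: [0.4824, 0.0518, 0.1081]
tool_rot: [[0.975, -0.0, 0.222], [-0.0, -1.0, -0.0], [0.222, 0.0, -0.975]]
ft_force: [0.4, 4.4, 5.5]
grip_width: -0.0001
```

Call:
arm_command(rows="1 0 5 0 0 0 0; 1 0 5 0 0 0 0; 1 0 5 0 0 0 0; 1 0 5 0 0 0 0; 1 0 5 0 0 0 0")

```text
time_s: 8.4
position: [0.4823, 0.0268, 0.1081]
tool_rot: [[0.975, -0.0, 0.222], [-0.0, -1.0, -0.0], [0.222, 0.0, -0.975]]
ft_force: [-0.0, 4.9, 6.1]
grip_width: -0.0001
```

Call:
arm_command(rows="1 0 4 0 0 0 0; 1 0 4 0 0 0 0; 1 0 4 0 0 0 0; 1 0 3 0 0 0 0")

```text
time_s: 8.73
position: [0.4823, 0.0118, 0.1081]
tool_rot: [[0.975, -0.0, 0.222], [-0.0, -1.0, -0.0], [0.222, 0.0, -0.975]]
ft_force: [-0.9, 4.9, 6.5]
grip_width: -0.0001
```

Call:
arm_command(rows="1 0 2 0 0 0 0; 1 0 2 0 0 0 0; 1 0 2 0 0 0 0")

```text
time_s: 8.98
position: [0.4823, 0.0059, 0.1081]
tool_rot: [[0.975, -0.0, 0.222], [-0.0, -1.0, -0.0], [0.222, 0.0, -0.975]]
ft_force: [-0.3, 3.7, 5.8]
grip_width: 0.0
```

Call:
arm_command(rows="1 0 2 0 0 0 0; 1 0 2 0 0 0 0; 1 0 2 0 0 0 0")

```text
time_s: 9.23
position: [0.4821, -0.0001, 0.1079]
tool_rot: [[0.975, -0.0, 0.221], [0.0, -1.0, -0.0], [0.221, 0.0, -0.975]]
ft_force: [0.1, 1.7, 3.1]
grip_width: -0.0
```

Call:
arm_command(rows="1 0 2 0 0 0 0; 1 0 2 0 0 0 0")

```text
time_s: 9.4
position: [0.482, -0.0042, 0.1076]
tool_rot: [[0.975, 0.0, 0.221], [0.001, -1.0, -0.001], [0.221, 0.001, -0.975]]
ft_force: [0.6, 0.2, 0.5]
grip_width: -0.0002
```

The force dropped to zero at y ≈ 0, where the notch's left edge passed the finger. I'll centre at about y = -0.014.

Call:
arm_command(rows="1 0 2 0 0 0 0; 1 0 2 0 0 0 0; 1 0 2 0 0 0 0; 1 0 2 0 0 0 0; 1 0 1 0 0 0 0")

```text
time_s: 9.82
position: [0.4824, -0.0131, 0.1079]
tool_rot: [[0.975, 0.0, 0.221], [0.0, -1.0, -0.001], [0.221, 0.001, -0.975]]
ft_force: [-0.6, -0.1, 0.0]
grip_width: 0.0
```

Call:
arm_command(rows="1 -0.44 0 2 0 0 0; 1 0 0 0 0 0 0; 1 -0.44 0 2 0 0 0; 1 0 0 0 0 0 0")

```text
time_s: 10.15
position: [0.4823, -0.0127, 0.1035]
tool_rot: [[0.975, 0.001, 0.221], [0.001, -1.0, -0.0], [0.221, 0.0, -0.975]]
ft_force: [-0.4, 0.2, 0.4]
grip_width: 0.0002
```

Call:
arm_command(rows="1 -0.44 0 2 0 0 0; 1 0 0 0 0 0 0; 1 -0.44 0 2 0 0 0; 1 0 0 0 0 0 0")

```text
time_s: 10.48
position: [0.4823, -0.0128, 0.0994]
tool_rot: [[0.975, 0.0, 0.221], [0.001, -1.0, -0.0], [0.221, 0.0, -0.975]]
ft_force: [0.4, 0.1, 0.4]
grip_width: 0.0001
```

Call:
arm_command(rows="1 -0.44 0 2 0 0 0; 1 0 0 0 0 0 0; 1 -0.22 0 1 0 0 0; 1 0 0 0 0 0 0")

```text
time_s: 10.82
position: [0.4826, -0.0128, 0.0968]
tool_rot: [[0.975, 0.0, 0.222], [0.0, -1.0, -0.001], [0.222, 0.001, -0.975]]
ft_force: [-1.1, 1.0, 4.4]
grip_width: 0.0004
```

Call:
arm_command(rows="1 -0.22 0 1 0 0 0; 1 0 0 0 0 0 0; 1 -0.22 0 1 0 0 0; 1 0 0 0 0 0 0")

```text
time_s: 11.15
position: [0.4826, -0.0129, 0.0948]
tool_rot: [[0.975, 0.0, 0.222], [0.0, -1.0, -0.001], [0.222, 0.001, -0.975]]
ft_force: [-0.7, 0.6, 5.3]
grip_width: -0.0002
```

Key contact came at the expected height and the spring force is rising. I'll press it to the bottom.

Call:
arm_command(rows="1 -0.22 0 1 0 0 0; 1 0 0 0 0 0 0; 1 -0.22 0 1 0 0 0; 1 0 0 0 0 0 0")

```text
time_s: 11.48
position: [0.4826, -0.0128, 0.0928]
tool_rot: [[0.975, 0.0, 0.222], [0.001, -1.0, -0.001], [0.222, 0.001, -0.975]]
ft_force: [-1.4, 0.8, 5.8]
grip_width: -0.0001
```

Call:
arm_command(rows="1 -0.22 0 1 0 0 0; 1 0 0 0 0 0 0; 1 -0.22 0 1 0 0 0; 1 0 0 0 0 0 0; 1 0 0 0 0 0 0")

```text
time_s: 11.9
position: [0.4827, -0.0128, 0.091]
tool_rot: [[0.975, 0.0, 0.222], [0.001, -1.0, -0.001], [0.222, 0.001, -0.975]]
ft_force: [-3.1, 0.6, 8.5]
grip_width: 0.0001
```

Call:
arm_command(rows="1 -0.11 0 0.5 0 0 0; 1 0 0 0 0 0 0; 1 0 0 0 0 0 0; 1 0 0 0 0 0 0")

```text
time_s: 12.23
position: [0.4827, -0.0129, 0.0909]
tool_rot: [[0.975, 0.0, 0.223], [0.001, -1.0, -0.001], [0.223, 0.001, -0.975]]
ft_force: [-4.9, 1.1, 14.4]
grip_width: 0.0002
```

Run:
```python
from h import *
im=snap('wrist','e.png'); im2=snap('scene','e2.png')
print(readout.observe()['ft_force'])
b=cv2.resize(im2[110:300,140:400],(548,400))
cv2.imwrite('pics/e3.png',cv2.resize(np.hstack([cv2.resize(im,(533,400)),b]),(800,296))[:,:,::-1])
```

```text
[-4.71066484  0.21614031 13.76413016]
```

View pics/e3.png

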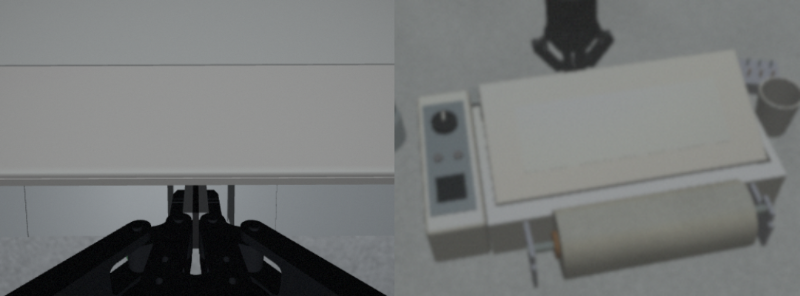

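The key is at its stop: force rises steeply at 7.3 mm of travel. The lid has sprung ajar in both views. I'll withdraw up and towards the robot.

Call:
arm_command(rows="1 0 0 -2 0 0 0; 1 0 0 -4 0 0 0; 1 0 0 -6 0 0 0; 1 0 0 -8 0 0 0; 1 0 0 -10 0 0 0")

```text
time_s: 12.75
position: [0.4752, -0.0127, 0.1193]
tool_rot: [[0.976, 0.0, 0.22], [0.0, -1.0, 0.0], [0.22, 0.0, -0.976]]
ft_force: [-0.6, 0.1, -0.5]
grip_width: 0.0003
```

Call:
arm_command(rows="1 -15 0 -15 0 0 0; 1 -20 0 -20 0 0 0; 1 -20 0 -20 0 0 0; 1 -20 0 -20 0 0 0; 1 -5 0 -10 0 0 0")

```text
time_s: 13.17
position: [0.376, -0.0121, 0.1853]
tool_rot: [[0.975, 0.001, 0.22], [0.001, -1.0, -0.0], [0.22, 0.0, -0.975]]
ft_force: [0.2, -0.4, -0.4]
grip_width: -0.0001
```

Call:
arm_command(rows="1 0 0 -20 0 0 0; 1 0 0 -20 0 0 0; 1 0 0 -10 0 0 0; 1 0 0 0 0 0 0; 1 0 0 0 0 0 0")

```text
time_s: 13.58
position: [0.3676, -0.0127, 0.2332]
tool_rot: [[0.975, 0.0, 0.222], [0.0, -1.0, -0.001], [0.222, 0.001, -0.975]]
ft_force: [-0.0, -0.2, -0.5]
grip_width: 0.0002
```

Run:
```python
from h import *
a=snap('wrist','f.png');b=snap('scene','f2.png');c=snap('top','f3.png')
s=readout.observe();print(s['time_s'],s['ft_force'],s['position'])
cv2.imwrite('pics/f4.png',np.vstack([np.hstack([cv2.resize(x,(400,300)) for x in (a,b)]),np.hstack([cv2.resize(c,(400,300)),cv2.resize(b[110:300,145:398],(400,300))])])[:,:,::-1])
```

```text
13.7333 [-0.2661479   0.47954087 -0.4069734 ] [ 0.36759469 -0.01258444  0.23229327]
```

View pics/f4.png

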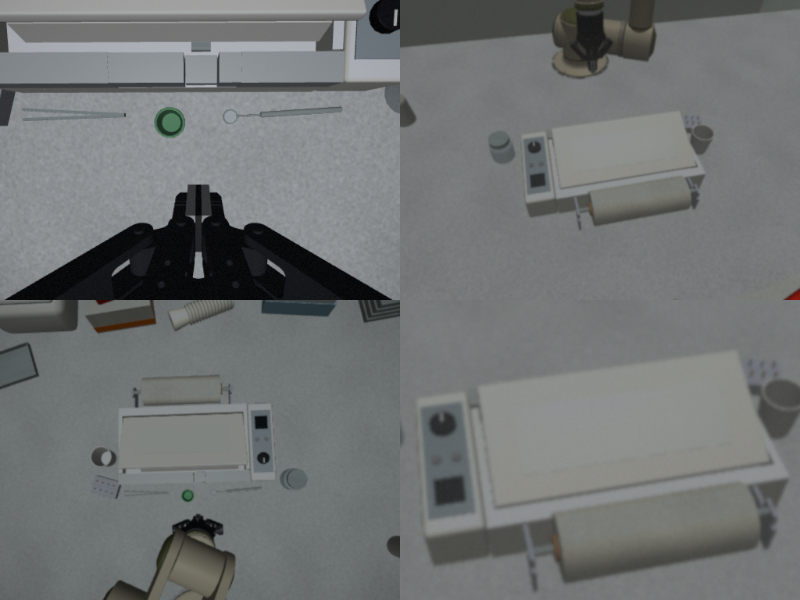

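The lid stands ajar, the loose items haven't moved, and the gripper is clear and unloaded.

```bash
python3 -c "
from rig import env
env.close_job()"
```

```text
the job is handed in; nothing more can be done
```

The lid is unlatched and standing ajar. I handed the job in at about 13.7 s of the 64 s allowed.

- **Slide:** I touched the closed fingertips to the top of the rail at about `rail_left` (world y 0.209). I then slid them right at 5–6 N downward force, after a brief 7.6 N at first touch. The force fell to zero at world y ≈ 0, where the left edge of the notch passed the finger.
- **Press:** I centred in the notch at world y ≈ -0.013 and pressed the key straight down. It reached its stop after about 7.3 mm, with the force then rising to about 14 N.
- **Release:** The lid sprang open by itself. I withdrew up and towards the robot.

**Last checks:** The final pictures show the lid ajar and the loose objects apparently where they were. The gripper is clear, with force readings only at noise level.

**Disagreement:** The top and wrist cameras put the middle of the notch about 6 mm apart, at y = -0.018 and -0.012. The point where the force dropped was consistent with both. I did not measure the lid angle; I judged it from the pictures only.

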